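Turn the red housing over onto the sprung test seat and hold it down flush

TASK

The red eight-sided cup stands open end up: turn it over and set it open end down on the yellow spring-loaded seat of the test station, over the steel spigot. Then press the upturned cup down until the top of the yellow seat is level with the aluminium ring around it, 10 mm down, and finish holding it pressed there: do not let it spring back. Leave the other things on the bench where they are.

Things in the scene. Friction and masses are not known exactly. Their poses are not given: they have to be found in the camera images.
- cup: Red open eight-sided metal cup, 56 mm across outer flats, 60 mm tall, walls 5 mm, closed base 6 mm thick; 0.15 to 0.26 kg. Each flat is 23 mm wide: it lies steadily on one. Origin: centre of the outer face of the closed base; z runs along the axis from base to open mouth (up at the start); x is square to one flat, flats follow every 45 degrees. Starts mouth-up on the bench.
- cup_rim (a point): Centre of the cup's open mouth, level with the rim, 60 mm from the base; same axes as the cup.
- station: The test station, fixed to the bench: a black block 124 mm square and 26 mm high carrying an aluminium ring (90 mm inside, 110 mm outside diameter) whose top is 36 mm above the bench. Origin: centre of the underside, z up.
- ring_top (a point): Centre of the aluminium ring, at the height of its top face (36 mm above the bench); it does not move.
- seat_top (a point): Centre of the top face of the sprung seat, a yellow disc (87 mm diameter, dark rubber middle) inside the ring, on which the cup's rim must rest; at rest 10 mm above the ring's top, 46 mm above the bench. At its centre stands a steel spigot, 30 mm diameter, 8 mm high, that goes into the cup's mouth (46 mm) with 8 mm of play all round. Moves with the seat.
- seat (a joint): How far the sprung seat is pressed down, in m: 0 at rest, 0.010 level with the ring's top, 0.016 at its stop. It starts to move at 4 N and needs 0.8 N more for each mm (12 N at 10 mm); it springs back when let go.
- mat: A thin black rubber mat fixed to the bench between the other things, 170 mm (its x) by 200 mm (its y), 3 mm thick, always empty at the start: room to lay the cup on its side and take it again. Origin: centre of its underside.
- spare: A green cup of the same shape and size as the red one, mouth-up; leave it alone. Origin: centre of the base's underside.
- disc: Orange disc, 44 mm diameter, 16 mm high, on the bench; leave alone. Origin: centre of its underside.
- collar: Steel collar, 44 mm outside and 24 mm inside diameter, 16 mm high, on the bench; leave alone. Origin: centre of its underside.
- block: Red rectangular block, 40 x 150 x 40 mm high, at the back of the bench; leave alone. Origin: centre of its underside.
- driver: Screwdriver lying at the left of the bench; leave alone. Origin: under its middle.
- spanner: Steel spanner lying at the right of the bench; leave alone. Origin: under its middle.
- oil: White bottle with a red cap, 50 mm diameter, 130 mm tall, at the back right; leave alone. Origin: centre of its underside.
Mind the look-alikes: they are no part of the job. Of the things like the cup, leave any that is blue; of the rest the larger one is meant.

How it is judged:
By the outcome, as a careful person would: the job done as asked, in the order asked, and still so for the second after the job is handed in, while the arm keeps its last pose, push and grip.
It also fails if it takes over 67 s, if anything falls off the work surface, if the arm or the gripper's body presses on something with over 40 N, if the wrist force passes 120 N, or if a joint passes its speed limit or range.

ROBOT

A 6-joint arm with a two-finger parallel gripper is mounted at the origin on the work surface. World frame = base frame: x ahead of the robot, y to its left, z up, the work surface at z = 0. Lengths are in m, angles in rad, forces in N, time in s.
With the tool pointing down it reaches from about 0.325 to 0.9 m from the base axis. Payload 6.1 kg.
Tool frame: the origin (TCP) lies on the centre line of the jaws, within the pads' length; the fingertips stand 11 mm ahead of it and the grasp point (between the pads) lies 8 mm behind it; x points along the fingers, y is the direction in which the jaws open and shut, and the axes are right-handed (so a half turn about x gives the same grasp; the last joint's range is limited). The gripper opens to 87 mm and grips with 3 to 60 N. Pads are 19 mm wide; open, the fingers measure 117 mm over their backs; the gripper's body (75 mm by 190 mm) begins 51 mm behind the grasp point.
Start: joints at [-1.228, 0.22, 1.526, -0, 1.395, -0.126], TCP at [0.282, -0.558, 0.234] pointing down, gripper open.
Joint ranges: [-2.98, 2.98], [-0.91, 2.08], [0.09, 2.57], [-1.24, 4.39], [0.2, 2.65], [-2.68, 2.68]. Speed limits (rad/s): [2.57, 2.57, 3.01, 3.14, 3.14, 3.14].

INTERFACE

Orientations are given as a unit quaternion [x, y, z, w].
In Python, from workcell import bot gives the robot as it stands.
- The arm moves only by the tool move_arm, never from a script. Its arguments are lists of equal length, an entry for each row: "linear": the shift along the tool's x, y, z in m, a list of three; "turn": the turn about the tool's x in degrees; "grip": the closure, from 0 (fully open) to 1 (shut). In form: {"linear": [[dx, dy, dz], ...], "turn": [turn, ...], "grip": [grip, ...]}. A call has 1 to 8 rows; each row is the pose to reach, as a shift and turn from the pose measured when the call began, along the tool's axes at that moment; what a row does not reach only later rows make up. A row lasts 1/10 s, in which the tool goes at most 50 mm and 8.59 degrees, less where a joint would pass 70% of its speed; a pose out of reach is approached as far as the arm can. A call with a gripper value outside its range is refused whole. The fingers move at their own pace and stop on an object; "grip_force" is the grip in N (left out, the last holds). Time passes only in rows, so rows that repeat a pose let the fingers close. It gives the time, the measured TCP pose, the force and the opening at its end, in the units of the state.
- bot.read_state(): the state, without advancing time (a new reading comes with each control period).
- bot.get_image(name): name is "scene" or "side" or "wrist"; returns a dict with "frame" (400x640x3 uint8, red, green, blue), "range_z" (400x640 float32, m along the optical axis (not along the pixel's ray), 0 where there is no reading), "fx", "fy", "cx", "cy" (pixels), "R" (3x3) and "t" (3): a world point X has camera coordinates R X + t. Camera axes: x right, y down, z forward; pixel columns grow to the right and rows downward; lengths in m; the calibration is good to about 2 mm. A picture is of the moment at which its call begins.
- bot.close_job(): hands the job in, once; it reports no verdict.
Trained networks look in a picture, given as the dict that the camera call returned (one of the last four; its "shot" number tells which), for a name from the list of things; names that differ only in an ending like _2 or _b are one class to them, and where a whole thing is asked for, a point or a joint stands for the part that bears it (a point fixed in the world has none). Each returns a list of dicts, best first, with "conf" (0 to 1); they miss things now and then, are a little off and sometimes report something else, mostly with a low value. They report only what shows in the picture. A call takes as long as a camera call. They do not tell look-alikes from the thing itself.
- bot.boxes_of(picture, query): "xyz" ([x, y, z] in m, in the coordinates of the camera as it stood for that picture, good to about 4 mm: the middle of the surface that is visible of it).
- bot.landmark_of(picture, query): "xyz" ([x, y, z] in m, in the coordinates of the camera as it stood for that picture, good to about 4 mm: a listed point, or the origin of a listed thing).
The state is a dict: "time": time; "joint_positions": joint angles; "dq": joint speeds; "tau": joint torques, N m; "tcp_pos": TCP position; "orientation": TCP orientation; "ft_force": force on the tool from outside, world axes, zero at the start; "ft_torque": the same for the moment, N m; "grip_width": finger opening in m.
Only numpy, scipy, OpenCV 4.12 (cv2) and the standard library are available. Lean on these libraries where they do the work, as an engineer would, in place of code of your own. Each camera call takes 0.05 s, during which the arm holds its last target. There are 200 camera calls.

## Working session

There is one attempt and no reset: what is moved stays moved. The work goes in short steps, Python scripts to look and compute and a tool call to move; the robot and the scene stay as the last step left them, time stands still between calls to the robot, and variables do not carry over. Pictures are saved under pics/ and viewed, about 8 in all and at most 12, crops included, and the job is handed in when it is done.

Besides the shell and the picture viewer there is one more tool, called after "Emit:" as a command line: name --pt "numbers of a row" for each row, then --argument value for the rest. move_arm: Moves the arm, as the interface text tells. Its arguments: {"type":"object","properties":{"linear":{"type":"array","items":{"type":"array","items":{"type":"number"}}},"turn":{"type":"array","items":{"type":"number"}},"grip":{"type":"array","items":{"type":"number"}},"grip_force":{"type":"number"}},"required":["linear","turn","grip"]}

```bash
mkdir -p pics; ls
cat > h.py <<'E'
import numpy as np, cv2
from workcell import bot
def world(p,c): return np.array(p)@1.0 if c is None else c['R'].T@(np.array(p)-c['t'])
def cloud(c):
    z=c['range_z']; v,u=np.indices(z.shape)
    P=np.stack([(u-c['cx'])/c['fx']*z,(v-c['cy'])/c['fy']*z,z],-1)
    W=(P-c['t'])@c['R']; W[z==0]=np.nan; return W
def save(c,n): cv2.imwrite('pics/'+n+'.png',c['frame'][...,::-1])
E
python3 - <<'E'
from h import *
s=bot.read_state(); print({k:np.round(v,3) for k,v in s.items()})
for n in ['scene','side']:
    c=bot.get_image(n); save(c,n+'0'); np.savez(n+'0',**c)
    print(n,np.round(-c['R'].T@c['t'],3))
    for q in ['cup','station','mat','seat_top','spare']:
        for d in bot.landmark_of(c,q): print(q,round(d['conf'],2),np.round(world(d['xyz'],c),3))
E
```

```text
pics
{'time': np.float64(0.0), 'joint_positions': array([-1.228,  0.221,  1.528, -0.   ,  1.395, -0.126]), 'dq': array([-0.   , -0.001,  0.001,  0.001,  0.002, -0.002]), 'tau': array([-1.0000e-03, -4.9461e+01, -3.8738e+01,  7.0000e-02,  5.7000e-02,
       -0.0000e+00]), 'tcp_pos': array([ 0.282, -0.557,  0.232]), 'orientation': array([-0.688, -0.165,  0.688, -0.164]), 'ft_force': array([ 0.635, -0.406,  0.391]), 'ft_torque': array([ 0.003, -0.026, -0.026]), 'grip_width': np.float64(0.087)}
scene [ 1.003 -0.708  0.89 ]
cup 0.79 [ 0.501 -0.245  0.004]
cup 0.72 [ 0.48  -0.162  0.   ]
cup 0.63 [ 0.404 -0.175 -0.004]
station 0.94 [0.486 0.314 0.   ]
station 0.57 [ 0.705 -0.329 -0.001]
mat 0.72 [0.467 0.007 0.003]
seat_top 0.61 [0.484 0.31  0.043]
spare 0.71 [0.659 0.005 0.002]
side [-0.233  0.729  0.971]
cup 0.79 [ 0.481 -0.166 -0.001]
cup 0.75 [ 0.499 -0.26   0.001]
cup 0.53 [ 0.411 -0.179  0.002]
station 0.72 [ 0.491  0.308 -0.   ]
mat 0.85 [0.471 0.004 0.001]
seat_top 0.86 [0.491 0.312 0.05 ]
seat_top 0.7 [ 0.683 -0.199  0.003]
spare 0.65 [ 0.66  -0.003 -0.002]
```

View pics/scene0.png

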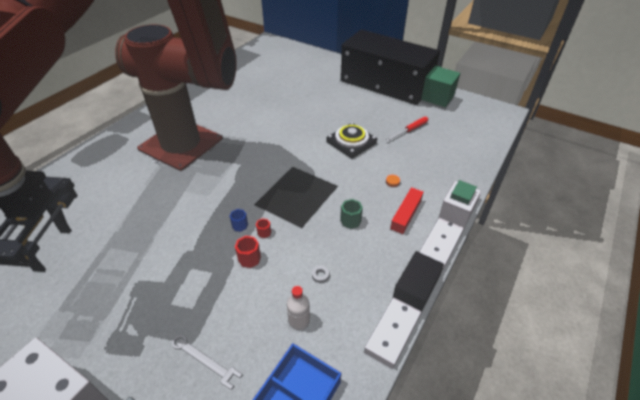

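View pics/side0.png

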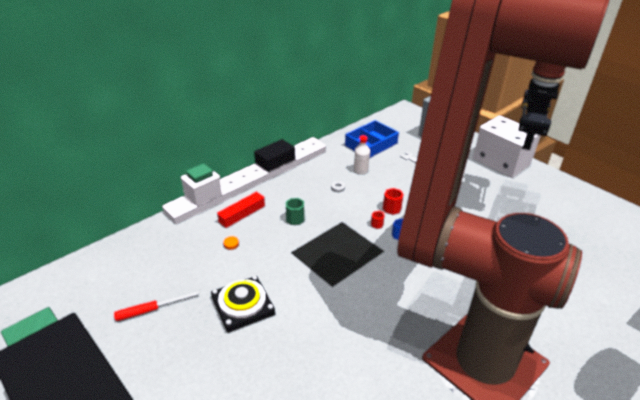

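```bash
cat >> h.py <<'E'
from scipy.spatial.transform import Rotation as Ro
def tool():
    s=bot.read_state(); R=Ro.from_quat(s['orientation']).as_matrix(); return s,np.array(s['tcp_pos']),R
def goto(p,yaw=None):
    "print shift in tool axes to p; yaw: wanted world angle (deg) of the tool y axis, mod 180"
    s,t,R=tool(); print('t',round(s['time'],2),'tcp',t.round(4),'y-yaw',np.degrees(np.arctan2(R[1,1],R[0,1])).round(2),'x',R[:,0].round(3),'F',np.round(s['ft_force'],1),'w',round(s['grip_width'],4),'q',np.round(s['joint_positions'],2))
    print('shift',(R.T@(np.array(p)-t)).round(4))
    if yaw is not None:
        d=(yaw-np.degrees(np.arctan2(R[1,1],R[0,1]))+90)%180-90; print('turn',-d if R[2,0]<0 else d)
E
python3 - <<'E'
from h import *
goto([.5,-.25,.25],0); print(tool()[2].round(3))
c=np.load('scene0.npz'); d=np.load('side0.npz')
for c in(c,d):
    W=cloud(c); f=c['frame'].astype(int)
    r=(f[...,0]>100)&(f[...,1]<60)&(abs(W[...,0]-.5)<.06)&(abs(W[...,1]+.25)<.05)
    P=W[r]; top=P[P[:,2]>.055]; print(len(P),np.nanmin(P,0),np.nanmax(P,0),(np.nanmin(top,0)+np.nanmax(top,0))/2)
w=bot.get_image('wrist'); print('wrist cam in tool', (tool()[2].T@(-w['R'].T@w['t']-tool()[1])).round(3),(w['R']@tool()[2]).round(2))
E
```

```text
t 0.6 tcp [ 0.2824 -0.5576  0.2336] y-yaw -63.14 x [-0. -0. -1.] F [ 0.4 -0.1 -0.4] w 0.0868 q [-1.23  0.22  1.53 -0.    1.39 -0.13]
shift [-0.0165 -0.1761 -0.3331]
turn -63.13847461309473
[[-0.     0.452 -0.892]
 [-0.    -0.892 -0.452]
 [-1.     0.     0.   ]]
488 [ 0.4732088  -0.28279229  0.00332526] [ 0.53072927 -0.22537138  0.06262061] [ 0.50171728 -0.25571464  0.05884855]
380 [ 0.46849553 -0.28597149  0.00481643] [ 0.52492487 -0.22263803  0.06334011] [ 0.49569322 -0.25253511  0.05929871]
wrist cam in tool [-0.151  0.    -0.077] [[ 0.    1.    0.  ]
 [-0.28 -0.    0.96]
 [ 0.96 -0.    0.28]]
```

Emit:
move_arm --pt "-0.002 -0.022 -0.042" --pt "-0.004 -0.044 -0.083" --pt "-0.006 -0.066 -0.125" --pt "-0.008 -0.088 -0.167" --pt "-0.01 -0.11 -0.208" --pt "-0.012 -0.132 -0.25" --pt "-0.014 -0.154 -0.292" --pt "-0.016 -0.176 -0.333" --turn '[0, 0, 0, 0, 0, 0, 0, 0]' --grip '[0, 0, 0, 0, 0, 0, 0, 0]'

```text
time: 1.45
tcp_pos: [0.5009, -0.2484, 0.25]
orientation: [0.688, 0.164, -0.688, 0.164]
ft_force: [0.5, -0.0, 0.1]
grip_width: 0.0874
```

Run:
```python
from h import *
import time
bot.get_image('wrist')
c=bot.get_image('wrist'); save(c,'w1'); np.savez('w1',**c)
goto([.499,-.254,.25],0)
W=cloud(c); f=c['frame'].astype(int)
r=(f[...,0]>90)&(f[...,1]<70)&(f[...,2]<70)&(abs(W[...,0]-.5)<.06)&(abs(W[...,1]+.25)<.05)&(abs(W[...,2]-.06)<.004)
P=W[r][:,:2].astype(np.float32); print(len(P),P.min(0),P.max(0),np.median(W[r][:,2]))
# hull, support widths over angle: octagon across-flats minimal at flat normals
for a in range(0,45,3):
    w=[]; m=[]
    for k in range(4):
        n=np.radians(a+45*k); q=P@[np.cos(n),np.sin(n)]; lo,hi=np.percentile(q,[.3,99.7]); w.append(hi-lo); m.append((hi+lo)/2)
    print(a,np.round(np.array(w)*1e3,1),np.mean(w).round(4),'c',m[0].round(4),m[2].round(4))
```

```text
t 1.55 tcp [ 0.5027 -0.2455  0.2502] y-yaw -62.79 x [ 0.002  0.001 -1.   ] F [-0.  -0.8 -0. ] w 0.0865 q [-0.6   0.05  1.68  0.    1.41  0.5 ]
shift [0.0001 0.0059 0.0072]
turn -62.79441247468645
113 [ 0.47546166 -0.27789757] [ 0.530256   -0.22391614] 0.05893012584679559
0 [54.6 55.1 53.8 53.6] 0.0543 c 0.5028 -0.2509
3 [54.6 55.1 53.6 53.8] 0.0543 c 0.4889 -0.2768
6 [54.5 54.9 53.3 53.8] 0.0541 c 0.4736 -0.3019
9 [54.2 54.5 52.9 53.7] 0.0539 c 0.4571 -0.3263
12 [53.8 54.1 52.5 53.5] 0.0535 c 0.4393 -0.3498
15 [53.3 53.5 51.9 53.1] 0.0529 c 0.4203 -0.3723
18 [52.6 52.8 51.5 52.5] 0.0524 c 0.4001 -0.394
21 [52.  51.9 51.5 51.9] 0.0518 c 0.3789 -0.4148
24 [51.8 51.5 51.6 51.5] 0.0516 c 0.3564 -0.4347
27 [52.4 52.2 51.6 52. ] 0.052 c 0.3332 -0.4533
30 [53.2 52.7 51.4 52.6] 0.0525 c 0.3091 -0.4707
33 [53.9 53.1 51.4 53.2] 0.0529 c 0.2841 -0.4867
36 [54.4 53.5 52.2 53.8] 0.0535 c 0.2584 -0.5009
39 [54.8 53.7 52.8 54.2] 0.0539 c 0.2319 -0.5137
42 [55.  53.8 53.3 54.5] 0.0541 c 0.2049 -0.5251
```

View pics/w1.png

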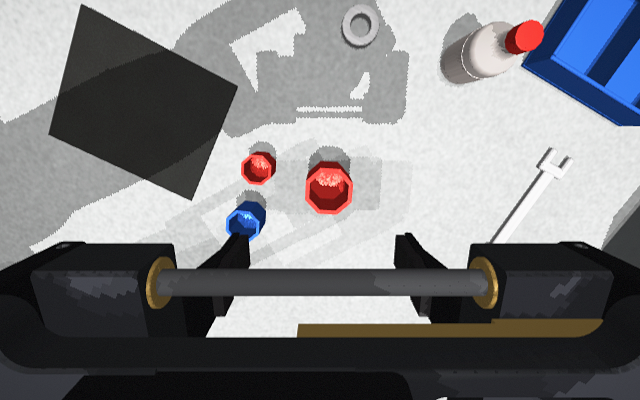

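Run:
```python
from h import *
c=np.load('w1.npz'); W=cloud(c)
for u,v in [(80,8),(234,87),(192,197),(52,134)]: print((u,v),W[v,u].round(3))
m=[]
f=c['frame'].astype(int); k=(f.max(2)<75)&(W[...,2]<.012)&(abs(W[...,0]-.47)<.14)&(abs(W[...,1])<.14)
P=W[k][:,:2].astype(np.float32); print(len(P),cv2.minAreaRect(P))
goto([.5027,-.2512,.10],-21)
```

```text
(80, 8) [0.552 0.104 0.002]
(234, 87) [ 0.554 -0.092  0.003]
(192, 197) [ 0.393 -0.095  0.002]
(52, 134) [0.391 0.1   0.002]
21171 ((0.4729783833026886, 0.004796892404556274), (0.20086705684661865, 0.1692342460155487), 89.83544921875)
t 1.55 tcp [ 0.5027 -0.2455  0.2502] y-yaw -62.79 x [ 0.002  0.001 -1.   ] F [-0.  -0.8 -0. ] w 0.0865 q [-0.6   0.05  1.68  0.    1.41  0.5 ]
shift [0.1502 0.0051 0.003 ]
turn -41.79441247468645
```

Emit:
move_arm --pt "0.02 0.005 0.003" --pt "0.04 0.005 0.003" --pt "0.06 0.005 0.003" --pt "0.08 0.005 0.003" --pt "0.1 0.005 0.003" --pt "0.1 0.005 0.003" --turn '[-8.4, -16.8, -25.2, -33.6, -42, -42]' --grip '[0, 0, 0, 0, 0, 0]'

```text
time: 2.15
tcp_pos: [0.5002, -0.2506, 0.1469]
orientation: [-0.582, -0.404, 0.582, -0.4]
ft_force: [-1.0, 0.3, -0.7]
grip_width: 0.0869
```

Run:
```python
from h import *
c=bot.get_image('wrist'); save(c,'w2'); np.savez('w2',**c)
W=cloud(c); f=c['frame'].astype(int)
r=(f[...,0]>90)&(f[...,1]<70)&(f[...,2]<70)&(abs(W[...,0]-.5)<.06)&(abs(W[...,1]+.25)<.05)&(abs(W[...,2]-.06)<.004)
P=W[r][:,:2].astype(np.float32); print(len(P),P.min(0),P.max(0),(P.min(0)+P.max(0))/2)
for a in range(0,45,3):
    w=[]
    for k in range(4):
        n=np.radians(a+45*k); q=P@[np.cos(n),np.sin(n)]; w.append(np.ptp(q))
    print(a,np.round(np.array(w)*1e3,1))
goto([.5027,-.2512,.042],-21)
```

```text
842 [ 0.47435108 -0.28305385] [ 0.5299752  -0.22322026] [ 0.5021631  -0.25313705]
0 [55.6 59.  59.8 57.5]
3 [55.1 58.9 59.8 57.2]
6 [54.7 58.7 59.6 56.6]
9 [54.5 58.4 59.2 56. ]
12 [54.1 58.  58.7 55.1]
15 [54.4 57.7 58.2 55. ]
18 [54.7 57.1 57.5 55. ]
21 [54.9 56.4 56.6 55. ]
24 [55.3 55.7 56.2 55. ]
27 [56.2 56.6 56.8 55.4]
30 [57.1 57.5 57.2 55.9]
33 [57.8 58.3 57.5 56.1]
36 [58.3 58.9 57.7 56.2]
39 [58.7 59.4 57.8 56.2]
42 [58.9 59.7 57.8 56. ]
t 2.2 tcp [ 0.5012 -0.2511  0.1488] y-yaw -21.01 x [-0.001  0.003 -1.   ] F [-0.4 -0.8 -0. ] w 0.0868 q [-0.61  0.15  1.78  0.    1.22 -0.24]
shift [ 0.1068  0.0016 -0.0002]
turn -0.006848754953338698
```

View pics/w2.png

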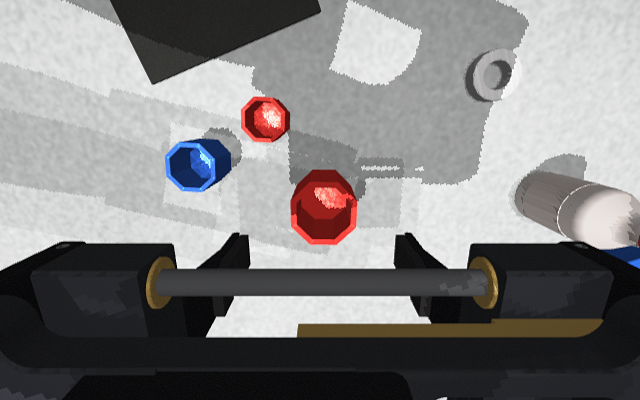

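Emit:
move_arm --pt "0.04 0.002 0.001" --pt "0.08 0.002 0.001" --pt "0.107 0.002 0.001" --pt "0.107 0.002 0.001" --pt "0.107 0.002 0.001" --pt "0.107 0.002 0.001" --pt "0.107 0.002 0.001" --pt "0.107 0.002 0.001" --turn '[0, 0, 0, 0, 0, 0, 0, 0]' --grip '[0, 0, 0, 0.2, 0.3, 0.6, 1, 1]' --grip_force 12

```text
time: 3.0
tcp_pos: [0.5033, -0.253, 0.0436]
orientation: [0.583, 0.401, -0.582, 0.4]
ft_force: [-2.2, 1.1, 8.8]
grip_width: 0.0559
```

Emit:
move_arm --pt "0 0 0" --pt "0 0 0" --pt "-0.02 0 0" --pt "-0.05 0 0" --pt "-0.09 0 0" --turn '[0, 0, 0, 0, 0]' --grip '[1, 1, 1, 1, 1]'

```text
time: 3.5
tcp_pos: [0.5015, -0.2519, 0.1321]
orientation: [-0.583, -0.402, 0.583, -0.398]
ft_force: [0.0, -0.6, -2.3]
grip_width: 0.0559
```

Run:
```python
from h import *
goto([.473,-.05,.14],0)
```

```text
t 3.5 tcp [ 0.5015 -0.2519  0.1321] y-yaw -21.03 x [-0.004  0.005 -1.   ] F [ 0.  -0.6 -2.3] w 0.0559 q [-0.61  0.17  1.79  0.    1.19 -0.24]
shift [-0.0069 -0.0991 -0.1783]
turn -21.02700360597757
```

Emit:
move_arm --pt "-0.007 -0.02 -0.036" --pt "-0.007 -0.04 -0.072" --pt "-0.007 -0.06 -0.108" --pt "-0.007 -0.08 -0.144" --pt "-0.007 -0.099 -0.178" --pt "-0.007 -0.099 -0.178" --turn '[-7, -14, -21, -21, -21, -21]' --grip '[1, 1, 1, 1, 1, 1]'

```text
time: 4.1
tcp_pos: [0.4716, -0.0461, 0.1395]
orientation: [0.5, 0.504, -0.499, 0.498]
ft_force: [-0.3, -1.4, -2.6]
grip_width: 0.0556
```

Run:
```python
from h import *
goto([.473,-.05,.048],0)
```

```text
t 4.1 tcp [ 0.4716 -0.0461  0.1395] y-yaw 0.21 x [-0.005  0.007 -1.   ] F [-0.3 -1.4 -2.6] w 0.0556 q [-0.27 -0.05  2.    0.01  1.2  -0.27]
shift [0.0914 0.0019 0.0045]
turn 0.20533055283299007
```

Emit:
move_arm --pt "0.04 0 0.003" --pt "0.08 0 0.003" --pt "0.09 0 0.003" --pt "0.093 0 0.003" --pt "0.095 0 0.003" --pt "0.095 0 0.003" --turn '[0, 0, 0, 0, 0, 0]' --grip '[1, 1, 1, 1, 1, 1]'

```text
time: 4.7
tcp_pos: [0.472, -0.049, 0.0453]
orientation: [0.5, 0.503, -0.499, 0.498]
ft_force: [0.2, 0.0, -2.3]
grip_width: 0.056
```

Run:
```python
from h import *
goto([.473,-.05,.045],0)
th=np.radians(np.arange(0,91,15))
# grip rel. pivot edge: (-28,50)mm turned clockwise
x=-28*np.cos(th)+50*np.sin(th); z=50*np.cos(th)+28*np.sin(th)
print(np.c_[np.degrees(th),-(z-50),-(x+28)].round(1))
```

```text
t 4.7 tcp [ 0.472  -0.049   0.0453] y-yaw 0.18 x [-0.004  0.006 -1.   ] F [ 0.2  0.  -2.3] w 0.056 q [-0.27  0.1   2.05  0.01  1.   -0.28]
shift [0.0003 0.001  0.001 ]
turn 0.17952683584782392
[[  0.   -0.   -0. ]
 [ 15.   -5.5 -13.9]
 [ 30.   -7.3 -28.8]
 [ 45.   -5.2 -43.6]
 [ 60.    0.8 -57.3]
 [ 75.   10.  -69. ]
 [ 90.   22.  -78. ]]
```

Emit:
move_arm --pt "0.003 0 0" --pt "0.003 0 0" --pt "0 0 -0.007" --pt "-0.002 0 -0.014" --pt "-0.0035 0 -0.021" --pt "-0.004 0 -0.029" --pt "-0.0035 0 -0.037" --pt "-0.002 0 -0.044" --turn '[0, 0, 0, 0, 0, 0, 0, 0]' --grip '[1, 1, 1, 1, 1, 1, 1, 1]' --grip_force 6

```text
time: 5.5
tcp_pos: [0.4719, -0.0041, 0.0476]
orientation: [0.5, 0.503, -0.498, 0.498]
ft_force: [0.4, -0.5, -1.8]
grip_width: 0.0559
```

Run:
```python
from h import *
goto([.473,-.05,.045],0)
c=bot.get_image('side'); W=cloud(c); f=c['frame']
d=bot.get_image('scene'); 
cv2.imwrite('pics/b3.png',np.hstack([cv2.resize(f[150:350,260:460],None,fx=2,fy=2)[...,::-1],cv2.resize(d['frame'][120:320,180:380],None,fx=2,fy=2)[...,::-1]]))
```

```text
t 5.5 tcp [ 0.4719 -0.0041  0.0476] y-yaw 0.21 x [-0.003  0.006 -1.   ] F [ 0.4 -0.5 -1.8] w 0.0559 q [-0.18  0.09  2.06  0.01  1.   -0.19]
shift [0.0023 0.001  0.0459]
turn 0.20589365086382827
```

View pics/b3.png

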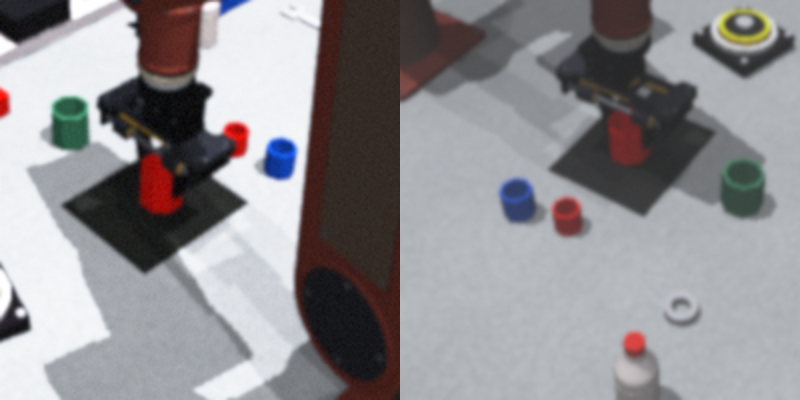

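Emit:
move_arm --pt "-0.01 0 0.02" --pt "-0.01 0 0.046" --pt "-0.002 0 0.046" --pt "0.004 0 0.046" --pt "0.007 0 0.046" --pt "0.007 0 0.046" --turn '[0, 0, 0, 0, 0, 0]' --grip '[1, 1, 1, 1, 1, 1]'

```text
time: 6.2
tcp_pos: [0.4716, -0.0495, 0.0395]
orientation: [0.499, 0.504, -0.498, 0.498]
ft_force: [0.2, -1.6, -0.7]
grip_width: 0.056
```

Emit:
move_arm --pt "0 0 0" --pt "0 0 0" --pt "0 0 0" --pt "0 0 0" --pt "-0.04 0 0" --pt "-0.08 0 0" --pt "-0.08 0 0.04" --pt "-0.08 0 0.064" --turn '[0, 0, 0, 0, 0, 0, 0, 0]' --grip '[0, 0, 0, 0, 0, 0, 0.5, 1]'

```text
time: 7.0
tcp_pos: [0.4738, -0.1157, 0.1213]
orientation: [0.499, 0.503, -0.497, 0.5]
ft_force: [0.3, -0.5, -0.7]
grip_width: 0.0777
```

Run:
```python
from h import *
c=bot.get_image('wrist'); save(c,'w4')
W=cloud(c); f=c['frame'].astype(int)
r=(f[...,0]>60)&(f[...,1]<.5*f[...,0])&(f[...,2]<.5*f[...,0])&(abs(W[...,0]-.47)<.06)&(abs(W[...,1]+.03)<.07)&(W[...,2]>.055)&(W[...,2]<.07)
P=W[r]; print(len(P),P.min(0),P.max(0),(P.min(0)+P.max(0))/2,np.median(P[:,2]))
goto([.472,-.11,.064],0)
```

```text
2053 [ 0.44332214 -0.07921211  0.0551569 ] [ 0.49941404 -0.02344148  0.06567695] [ 0.47136809 -0.05132679  0.06041693] 0.06299857465413063
t 7.05 tcp [ 0.4733 -0.1184  0.1206] y-yaw 0.24 x [-0.002  0.003 -1.   ] F [-0.4 -2.7  0.4] w 0.0743 q [-0.41  0.01  1.98  0.    1.16 -0.41]
shift [ 0.0566 -0.0012 -0.0082]
turn 0.24020555671822308
```

View pics/w4.png

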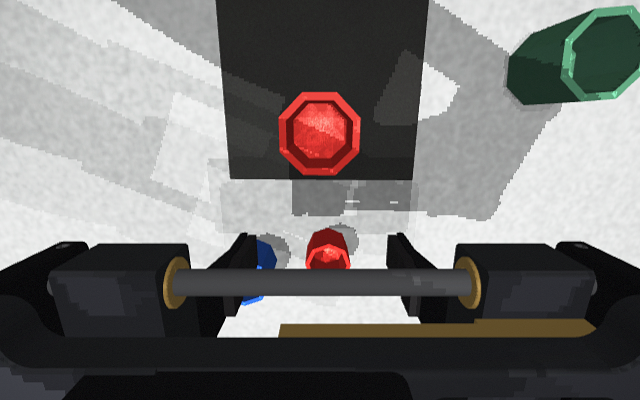

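Emit:
move_arm --pt "0.02 -0.001 -0.01" --pt "0.055 -0.001 -0.02" --pt "0.055 -0.001 -0.02" --pt "0.055 -0.001 -0.02" --pt "0.055 -0.001 -0.02" --pt "0.055 -0.001 -0.02" --pt "0.055 -0.001 -0.02" --pt "0.055 -0.001 -0.02" --turn '[0, 0, 0, 0, 0, 0, 0, 0]' --grip '[1, 1, 1, 1, 1, 1, 1, 1]'

```text
time: 7.85
tcp_pos: [0.4727, -0.0985, 0.0664]
orientation: [0.499, 0.502, -0.498, 0.5]
ft_force: [0.0, 0.1, 0.5]
grip_width: 0.0108
```

Emit:
move_arm --pt "0 0 -0.005" --pt "0 0 -0.01" --pt "0 0 -0.017" --pt "0 0 -0.024" --pt "0 0 -0.031" --pt "0 0 -0.038" --pt "0 0 -0.045" --pt "0 0 -0.052" --turn '[0, 0, 0, 0, 0, 0, 0, 0]' --grip '[1, 1, 1, 1, 1, 1, 1, 1]'

```text
time: 8.65
tcp_pos: [0.4724, -0.0458, 0.0665]
orientation: [0.499, 0.502, -0.498, 0.5]
ft_force: [0.4, -1.4, 0.6]
grip_width: 0.0004
```

Run:
```python
from h import *
for k in range(4): c=bot.get_image('wrist')
goto([.472,-.11,.064],0)
save(c,'w5')
W=cloud(c); f=c['frame'].astype(int)
r=(f[...,0]>60)&(f[...,1]<.5*f[...,0])&(f[...,2]<.5*f[...,0])&(abs(W[...,0]-.47)<.08)&(abs(W[...,1]-.02)<.11)&(W[...,2]>.006)
P=W[r]; print(len(P),P.min(0),P.max(0),(P.min(0)+P.max(0))/2)
```

```text
t 8.85 tcp [ 0.4722 -0.046   0.0663] y-yaw 0.27 x [-0.001  0.003 -1.   ] F [ 0.7 -0.8  0. ] w 0.0008 q [-0.27  0.06  2.05  0.    1.04 -0.27]
shift [ 0.0022 -0.0005  0.064 ]
turn 0.27222550616585295
8997 [ 0.44331492 -0.03626183  0.00620263] [0.49948349 0.02242691 0.06521135] [ 0.47139921 -0.00691746  0.03570699]
```

View pics/w5.png

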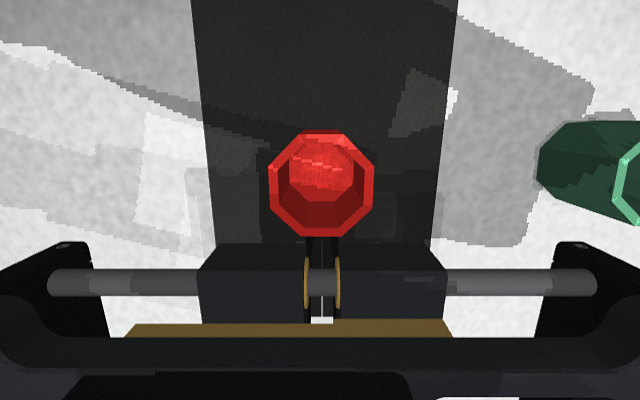

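Emit:
move_arm --pt "-0.03 0 0" --pt "-0.05 0 0" --pt "-0.05 0 -0.02" --pt "-0.05 -0.001 -0.04" --pt "-0.05 -0.001 -0.04" --pt "-0.05 -0.001 -0.04" --pt "-0.05 -0.001 -0.04" --pt "-0.05 -0.001 -0.04" --turn '[0, 0, 0, 0, 0, 0, 0, 0]' --grip '[0, 0, 0, 0, 0, 0, 0, 0]'

```text
time: 9.65
tcp_pos: [0.471, -0.0068, 0.1163]
orientation: [0.499, 0.502, -0.499, 0.5]
ft_force: [0.2, 0.6, 0.2]
grip_width: 0.0567
```

Emit:
move_arm --pt "0 0 0" --pt "0 0 0" --pt "0.04 0 0" --pt "0.074 0 0" --pt "0.074 0 0" --pt "0.074 0 0" --pt "0.074 0 0" --pt "0.074 0 0" --turn '[0, 0, 0, 0, 0, 0, 0, 0]' --grip '[0, 0, 0, 0, 1, 1, 1, 1]' --grip_force 12

```text
time: 10.45
tcp_pos: [0.4727, -0.0069, 0.0444]
orientation: [0.5, 0.501, -0.498, 0.501]
ft_force: [-0.1, -0.6, -0.3]
grip_width: 0.0628
```

Emit:
move_arm --pt "0 0 0" --pt "0 0 0" --pt "-0.02 0 0" --pt "-0.03 0 -0.03" --pt "-0.03 0 -0.08" --pt "-0.03 0 -0.12" --pt "-0.03 0 -0.156" --pt "-0.03 0 -0.156" --turn '[0, 0, 0, 0, 0, 0, 0, 0]' --grip '[1, 1, 1, 1, 1, 1, 1, 1]'

```text
time: 11.25
tcp_pos: [0.4716, 0.1527, 0.075]
orientation: [0.5, 0.502, -0.496, 0.502]
ft_force: [0.3, -0.3, -2.2]
grip_width: 0.0563
```

Run:
```python
from h import *
goto([.4714,.15,.04],0)
```

```text
t 11.25 tcp [0.4716 0.1527 0.075 ] y-yaw 0.46 x [ 0.003  0.004 -1.   ] F [ 0.3 -0.3 -2.2] w 0.0563 q [0.15 0.09 1.99 0.   1.05 0.14]
shift [ 0.035  -0.0003  0.0029]
turn 0.4572684417254749
```

Emit:
move_arm --pt "0.02 0 0" --pt "0.03 0 0" --pt "0.036 0 0" --pt "0.036 0 0" --pt "0.036 0 0" --pt "0.036 0 0" --pt "0.036 0 0" --pt "0.036 0 0" --turn '[0, 0, 0, 0, 0, 0, 0, 0]' --grip '[1, 1, 1, 1, 0, 0, 0, 0]'

```text
time: 12.05
tcp_pos: [0.472, 0.1528, 0.0393]
orientation: [0.5, 0.502, -0.496, 0.502]
ft_force: [-0.1, -0.1, -0.0]
grip_width: 0.0799
```

Emit:
move_arm --pt "-0.03 0 0" --pt "-0.07 0 0" --pt "-0.07 0 -0.03" --pt "-0.07 0 -0.052" --pt "-0.07 0 -0.052" --pt "-0.06 0 -0.052" --pt "-0.05 0 -0.052" --pt "-0.04 0 -0.052" --turn '[0, 0, 0, 0, 0, 0, 0, 0]' --grip '[0, 0, 1, 1, 1, 1, 1, 1]'

```text
time: 12.85
tcp_pos: [0.4708, 0.2037, 0.0778]
orientation: [0.5, 0.502, -0.497, 0.501]
ft_force: [-1.1, -0.1, -0.3]
grip_width: 0.0471
```

Run:
```python
from h import *
c=bot.get_image('scene'); 
goto([.4714,.2,.064],0)
W=cloud(c); f=c['frame'].astype(int)
r=(f[...,0]>60)&(f[...,1]<.5*f[...,0])&(f[...,2]<.5*f[...,0])&(abs(W[...,0]-.47)<.08)&(abs(W[...,1]-.15)<.08)&(W[...,2]>.006)
P=W[r]; print(len(P),P.min(0),P.max(0),(P.min(0)+P.max(0))/2)
```

```text
t 12.9 tcp [0.4696 0.2033 0.0761] y-yaw 0.39 x [-0.001  0.003 -1.   ] F [-1.6 -0.4 -1.1] w 0.0432 q [0.25 0.13 1.95 0.   1.06 0.24]
shift [0.012  0.0017 0.0034]
turn 0.38945201579035427
354 [0.44213055 0.12297998 0.00652338] [0.50127348 0.18203569 0.06285806] [0.47170201 0.15250784 0.03469072]
```

Emit:
move_arm --pt "0.012 0.002 0" --pt "0.012 0.002 0" --pt "0.012 0.002 0.006" --pt "0.012 0.002 0.012" --pt "0.012 0.002 0.018" --pt "0.012 0.002 0.023" --pt "0.012 0.002 0.028" --pt "0.012 0.002 0.032" --turn '[0, 0, 0, 0, 0, 0, 0, 0]' --grip '[1, 1, 1, 1, 1, 1, 1, 1]'

```text
time: 13.7
tcp_pos: [0.472, 0.171, 0.0643]
orientation: [0.499, 0.502, -0.498, 0.501]
ft_force: [0.8, 1.1, 2.1]
grip_width: 0.0005
```

Emit:
move_arm --pt "0 0 0.006" --pt "0 0 0.012" --pt "0 0 0.018" --pt "0 0 0.024" --pt "0 0 0.03" --pt "0 0 0.036" --pt "0 0 0.042" --pt "0 0 0.045" --turn '[0, 0, 0, 0, 0, 0, 0, 0]' --grip '[1, 1, 1, 1, 1, 1, 1, 1]'

```text
time: 14.5
tcp_pos: [0.4872, 0.1307, 0.0782]
orientation: [0.509, 0.497, -0.488, 0.506]
ft_force: [3.3, 15.7, 61.0]
grip_width: 0.0005
```

Run:
```python
from h import *
for i in range(3): c=bot.get_image('scene')
goto([.4714,.2,.064],0)
W=cloud(c); f=c['frame'].astype(int)
r=(f[...,0]>60)&(f[...,1]<.5*f[...,0])&(f[...,2]<.5*f[...,0])&(abs(W[...,0]-.47)<.08)&(abs(W[...,1]-.1)<.12)&(W[...,2]>.006)
P=W[r]; print(len(P),P.min(0),P.max(0),(P.min(0)+P.max(0))/2)
cv2.imwrite('pics/s6.png',cv2.resize(c['frame'][90:240,230:430],None,fx=3,fy=3)[...,::-1])
```

```text
t 14.65 tcp [0.4875 0.13   0.0784] y-yaw 0.33 x [ 0.032  0.011 -0.999] F [ 3.6 14.4 57.5] w 0.0004 q [0.1  0.08 2.   0.01 1.03 0.09]
shift [ 0.0146 -0.0162 -0.07  ]
turn 0.3306320843700945
320 [0.44413172 0.06687836 0.00977901] [0.5055955  0.14320729 0.07925386] [0.47486361 0.10504282 0.04451644]
```

View pics/s6.png

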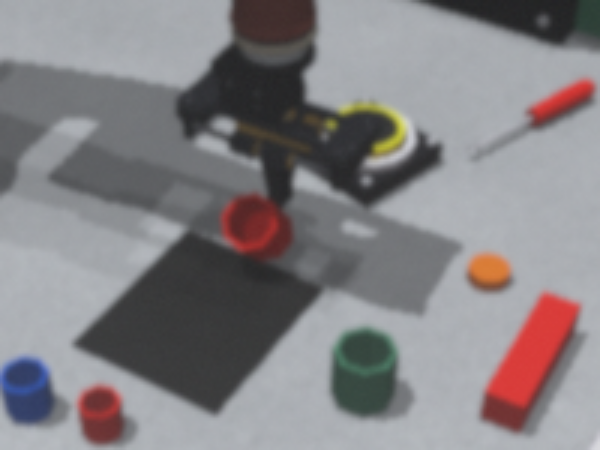

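Emit:
move_arm --pt "-0.006 -0.003 0.002" --pt "-0.01 -0.006 0.007" --pt "-0.014 -0.009 0.013" --pt "-0.018 -0.012 0.02" --pt "-0.02 -0.015 0.027" --pt "-0.02 -0.015 0.034" --pt "-0.02 -0.015 0.04" --pt "-0.02 -0.015 0.045" --turn '[0, 0, 0, 0, 0, 0, 0, 0]' --grip '[1, 1, 1, 1, 1, 1, 1, 1]'

```text
time: 15.45
tcp_pos: [0.4719, 0.0839, 0.0969]
orientation: [0.509, 0.496, -0.488, 0.506]
ft_force: [-1.1, 0.3, 0.2]
grip_width: 0.0008
```

Run:
```python
from h import *
for i in range(3): c=bot.get_image('scene')
goto([.4714,.2,.064],0)
W=cloud(c); f=c['frame'].astype(int)
r=(f[...,0]>60)&(f[...,1]<.5*f[...,0])&(f[...,2]<.5*f[...,0])&(abs(W[...,0]-.47)<.08)&(abs(W[...,1]-.1)<.12)&(W[...,2]>.006)
P=W[r]; print(len(P),P.min(0),P.max(0),(P.min(0)+P.max(0))/2)
```

```text
t 15.6 tcp [0.4722 0.0843 0.0972] y-yaw 0.29 x [ 0.032  0.011 -0.999] F [ 0.2  0.1 -0.1] w 0.0004 q [ 0.   -0.01  2.05  0.01  1.07 -0.01]
shift [ 0.0344 -0.0013 -0.1153]
turn 0.2864058899747306
325 [0.4519428  0.10530527 0.00650719] [0.50522628 0.16716805 0.06222204] [0.47858454 0.13623666 0.03436461]
```

Emit:
move_arm --pt "0 0.006 -0.04" --pt "0 0.006 -0.08" --pt "0 0.006 -0.108" --pt "0 0.006 -0.108" --pt "0.018 0.006 -0.108" --pt "0.034 0.006 -0.108" --pt "0.034 0.006 -0.108" --turn '[0, 0, 0, 0, 0, 0, 0]' --grip '[1, 1, 1, 1, 1, 1, 1]'

```text
time: 16.3
tcp_pos: [0.4767, 0.1919, 0.0622]
orientation: [0.508, 0.497, -0.489, 0.506]
ft_force: [-0.2, -0.3, 0.4]
grip_width: 0.0008
```

Run:
```python
from h import *
c=bot.get_image('wrist')
goto([.4785,.1735,.063],0)
W=cloud(c); f=c['frame'].astype(int)
r=(f[...,0]>60)&(f[...,1]<.5*f[...,0])&(f[...,2]<.5*f[...,0])&(abs(W[...,0]-.47)<.08)&(abs(W[...,1]-.1)<.12)&(W[...,2]>.056)
P=W[r]; print(len(P),P.min(0),P.max(0),(P.min(0)+P.max(0))/2)
c=bot.get_image('side')
W=cloud(c); f=c['frame'].astype(int)
r=(f[...,0]>60)&(f[...,1]<.5*f[...,0])&(f[...,2]<.5*f[...,0])&(abs(W[...,0]-.47)<.08)&(abs(W[...,1]-.1)<.12)&(W[...,2]>.01)
P=W[r]; print(len(P),P.min(0),P.max(0),(P.min(0)+P.max(0))/2)
```

```text
t 16.35 tcp [0.4775 0.1921 0.0635] y-yaw 0.28 x [ 0.029  0.01  -1.   ] F [-0.4 -0.3 -0.7] w 0.0003 q [0.23 0.13 1.97 0.   1.01 0.22]
shift [0.0003 0.0009 0.0186]
turn 0.2843182062770353
50 [0.47134181 0.18152872 0.07421546] [0.47694117 0.21504605 0.1476061 ] [0.47414149 0.19828739 0.11091078]
1277 [0.39064439 0.11563251 0.01025373] [0.51067918 0.21998926 0.49569477] [0.45066179 0.16781089 0.25297425]
```

Emit:
move_arm --pt "0 0.001 0.01" --pt "0 0.001 0.02" --pt "-0.007 0.001 0.0275" --pt "-0.013 0.001 0.0355" --pt "-0.0175 0.001 0.044" --pt "-0.021 0.001 0.053" --pt "-0.024 0.001 0.063" --pt "-0.025 0.001 0.073" --turn '[0, 0, 0, 0, 0, 0, 0, 0]' --grip '[1, 1, 1, 1, 1, 1, 1, 1]'

```text
time: 17.2
tcp_pos: [0.4792, 0.1181, 0.0892]
orientation: [0.509, 0.496, -0.488, 0.506]
ft_force: [-0.3, -0.3, 0.4]
grip_width: 0.0006
```

Emit:
move_arm --pt "0 0 0.008" --pt "0 0 0.016" --pt "0 0 0.022" --pt "0 0 0.022" --turn '[0, 0, 0, 0]' --grip '[1, 1, 1, 1]'

```text
time: 17.6
tcp_pos: [0.4792, 0.0953, 0.0887]
orientation: [0.509, 0.496, -0.489, 0.506]
ft_force: [-0.2, 0.4, -0.2]
grip_width: -0.0
```

Run:
```python
from h import *
for i in range(3): c=bot.get_image('scene')
goto([.4714,.2,.064],0)
W=cloud(c); f=c['frame'].astype(int)
r=(f[...,0]>60)&(f[...,1]<.5*f[...,0])&(f[...,2]<.5*f[...,0])&(abs(W[...,0]-.47)<.08)&(abs(W[...,1]-.1)<.12)&(W[...,2]>.006)
P=W[r]; print(len(P),P.min(0),P.max(0),(P.min(0)+P.max(0))/2)
cv2.imwrite('pics/s7.png',cv2.resize(c['frame'][90:240,230:430],None,fx=3,fy=3)[...,::-1])
```

```text
t 17.75 tcp [0.4792 0.0962 0.0888] y-yaw 0.28 x [ 0.031  0.011 -0.999] F [-0.8  0.3 -0.2] w 0.0004 q [0.03 0.03 2.03 0.01 1.05 0.02]
shift [ 0.0257 -0.0081 -0.1035]
turn 0.2754922729187541
414 [0.44524792 0.04631683 0.0061121 ] [0.50123889 0.10676204 0.06220577] [0.47324341 0.07653943 0.03415893]
```

View pics/s7.png

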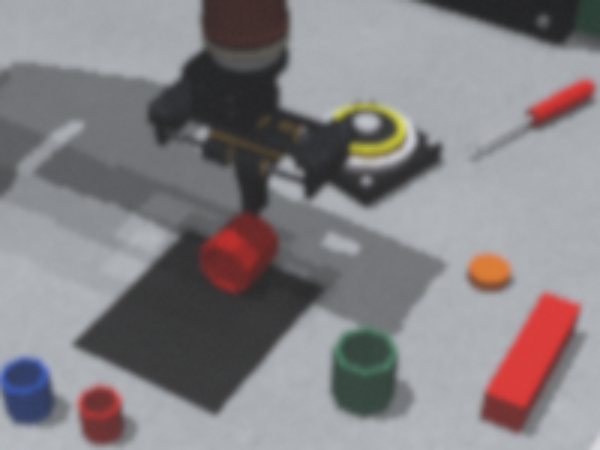

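Emit:
move_arm --pt "-0.005 -0.007 -0.008" --pt "-0.005 -0.007 -0.008" --pt "-0.005 -0.007 -0.008" --pt "-0.005 -0.007 -0.008" --pt "-0.005 -0.007 -0.008" --pt "-0.005 -0.007 -0.008" --pt "-0.005 -0.007 -0.008" --pt "-0.005 -0.007 -0.008" --turn '[0, 0, 0, 0, 0, 0, 0, 0]' --grip '[0, 0, 0, 0, 0, 0, 0, 0]'

```text
time: 18.55
tcp_pos: [0.4721, 0.104, 0.0936]
orientation: [0.509, 0.496, -0.488, 0.506]
ft_force: [-0.3, 0.1, 0.2]
grip_width: 0.0564
```

Run:
```python
from h import *
goto([.473,.104,.039],0)
c=bot.get_image('wrist'); W=cloud(c); f=c['frame'].astype(int)
r=(f[...,0]>60)&(f[...,1]<.5*f[...,0])&(f[...,2]<.5*f[...,0])&(abs(W[...,0]-.47)<.08)&(abs(W[...,1]-.08)<.08)&(W[...,2]>.012)&(W[...,2]<.075)
P=W[r]; print(len(P),P.min(0),P.max(0))
T=P[P[:,2]>.055]; print(len(T),T.min(0),T.max(0),cv2.minAreaRect(T[:,:2].astype(np.float32)))
```

```text
t 18.55 tcp [0.4721 0.104  0.0936] y-yaw 0.26 x [ 0.031  0.011 -0.999] F [-0.3  0.1  0.2] w 0.0564 q [0.05 0.01 2.04 0.01 1.06 0.04]
shift [ 0.0546 -0.0008  0.0006]
turn 0.26256943083005524
4875 [0.4438897  0.04688838 0.01202186] [0.50021301 0.10840476 0.06118676]
2229 [0.45551371 0.04688838 0.05500055] [0.48851193 0.10823257 0.06118676] ((0.47212979197502136, 0.07757753133773804), (0.03281432390213013, 0.0612361803650856), 0.5131282210350037)
```

Emit:
move_arm --pt "0 -0.002 0" --pt "0 -0.002 0" --pt "0 -0.002 0" --pt "0 -0.002 0" --pt "0.02 -0.002 0" --pt "0.04 -0.002 0" --pt "0.054 -0.002 0" --pt "0.054 -0.002 0" --turn '[0, 0, 0, 0, 0, 0, 0, 0]' --grip '[0, 0, 0, 0, 0, 0, 0, 0.3]' --grip_force 4

```text
time: 19.4
tcp_pos: [0.4699, 0.1045, 0.0376]
orientation: [0.508, 0.497, -0.49, 0.505]
ft_force: [-0.1, -0.5, 0.4]
grip_width: 0.0838
```

Emit:
move_arm --pt "0 0 0" --pt "0 0 0" --pt "0 0 0" --pt "0 0 0" --pt "0 0 0" --pt "0 0 0" --pt "0 0 0" --turn '[0, 0, 0, 0, 0, 0, 0]' --grip '[1, 1, 1, 1, 1, 1, 1]'

```text
time: 20.1
tcp_pos: [0.4709, 0.1046, 0.0385]
orientation: [0.509, 0.497, -0.489, 0.506]
ft_force: [2.3, 0.3, 3.5]
grip_width: 0.0561
```

Emit:
move_arm --pt "-0.03 0 0" --pt "-0.06 0 0" --pt "-0.09 0 0" --pt "-0.09 0 0" --pt "-0.09 0 0" --pt "-0.09 0 0" --turn '[0, 0, 0, 0, 0, 0]' --grip '[1, 1, 1, 1, 1, 1]'

```text
time: 20.7
tcp_pos: [0.4666, 0.1035, 0.1262]
orientation: [0.508, 0.497, -0.49, 0.505]
ft_force: [-0.5, 0.0, -2.2]
grip_width: 0.0557
```

```bash
cat >> h.py <<'E'
def red(n,lo,hi):
    c=bot.get_image(n); W=cloud(c); f=c['frame'].astype(int)
    r=(f[...,0]>60)&(f[...,1]<.5*f[...,0])&(f[...,2]<.5*f[...,0])&((W>lo)&(W<hi)).all(-1)
    P=W[r]; print(n,len(P),P.min(0).round(4),P.max(0).round(4)) if len(P) else print(n,0); return c,P
E
python3 - <<'E'
from h import *
goto([.473,.104,.06],0)
for n in ['scene','side','wrist']: red(n,[.41,.0,.006],[.54,.18,.2])
E
```

```text
t 20.7 tcp [0.4666 0.1035 0.1262] y-yaw 0.26 x [ 0.025  0.01  -1.   ] F [-0.5  0.  -2.2] w 0.0557 q [ 0.05 -0.05  2.03  0.01  1.14  0.04]
shift [0.0664 0.0047 0.0002]
turn 0.2605175405559379
scene 369 [0.4429 0.0602 0.0752] [0.4967 0.1178 0.1332]
side 520 [0.411  0.0583 0.0068] [0.5135 0.1415 0.194 ]
wrist 5953 [0.4383 0.0806 0.1095] [0.4951 0.1362 0.1996]
```

Run:
```python
from h import *
c=bot.get_image('scene'); d=bot.get_image('wrist')
a=cv2.resize(c['frame'][90:240,230:430],(533,400)); b=d['frame'][:,180:440]
cv2.imwrite('pics/s8.png',np.hstack([a,b])[...,::-1])
```

```text
(no output)
```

View pics/s8.png

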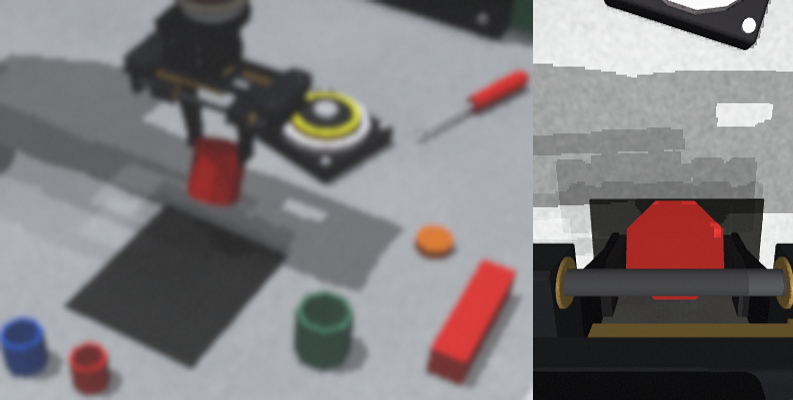

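Emit:
move_arm --pt "0 0 0.02" --pt "0 0 0.042" --pt "0 0 0.064" --pt "0.02 0 0.064" --pt "0.045 0 0.064" --pt "0.06 0 0.064" --pt "0.07 0 0.064" --pt "0.076 0 0.064" --turn '[0, 0, 0, 0, 0, 0, 0, 0]' --grip '[1, 1, 1, 1, 1, 1, 1, 1]'

```text
time: 21.75
tcp_pos: [0.4703, 0.0401, 0.0505]
orientation: [0.508, 0.497, -0.49, 0.505]
ft_force: [-1.4, -1.4, 5.8]
grip_width: 0.0559
```

```bash
cat >> h.py <<'E'
def base(lo,hi,n='wrist'):
    c,P=red(n,lo,hi); h=np.percentile(P[:,2],98); Q=P[P[:,2]>h-.012]; m=np.median(Q,0); A=np.c_[Q[:,:2]-m[:2],np.ones(len(Q))]
    for _ in range(5):
        k=np.linalg.lstsq(A,Q[:,2],rcond=None)[0]; g=abs(A@k-Q[:,2])<.0015; A,Q=A[g],Q[g]
    print('base plane slope x,y deg',np.degrees(k[:2]).round(2),'z mid',k[2].round(4),'xy',((Q.min(0)+Q.max(0))/2).round(4),np.ptp(Q,0).round(4))
E
python3 - <<'E'
from h import *
goto([.473,.04,.06],0)
base([.41,-.03,.01],[.54,.11,.095])
E
```

```text
t 21.75 tcp [0.4703 0.0401 0.0505] y-yaw 0.27 x [ 0.027  0.01  -1.   ] F [-1.4 -1.4  5.8] w 0.0559 q [-0.09  0.06  2.08  0.01  0.97 -0.1 ]
shift [-0.0094  0.0029  0.    ]
turn 0.26958407968346876
wrist 6406 [0.4417 0.0136 0.0121] [0.498  0.0616 0.0741]
base plane slope x,y deg [  1.1  -14.21] z mid 0.0656 xy [0.4698 0.0376 0.0674] [0.0563 0.048  0.0131]
```

Emit:
move_arm --pt "-0.002 0 0" --pt "-0.002 0 0" --pt "-0.002 0 0" --pt "-0.002 0 0" --pt "-0.002 0 0" --turn '[0, 0, 0, 0, 0]' --grip '[0, 0, 0, 0, 0]'

```text
time: 22.3
tcp_pos: [0.47, 0.0402, 0.0521]
orientation: [0.508, 0.497, -0.49, 0.505]
ft_force: [0.6, 0.5, -0.4]
grip_width: 0.0842
```

Run:
```python
from h import *
base([.41,-.03,.01],[.54,.11,.095])
goto([.47,.04,.027],0)
for n in ['scene','side']:
    c=bot.get_image(n)
    for q in ['seat_top','station']:
        for d in bot.landmark_of(c,q): print(n,q,round(d['conf'],2),np.round(world(d['xyz'],c),3))
    W=cloud(c); f=c['frame'].astype(int)
    r=(f[...,0]>110)&(f[...,1]>.7*f[...,0])&(f[...,2]<.5*f[...,0])&(abs(W[...,0]-.487)<.08)&(abs(W[...,1]-.311)<.08)&(W[...,2]>.03)
    P=W[r]; print(n,len(P),P.min(0).round(4),P.max(0).round(4),cv2.minEnclosingCircle(P[:,:2].astype(np.float32)),np.median(P[:,2]))
```

```text
wrist 6186 [ 0.443  -0.0009  0.0101] [0.4996 0.0483 0.0652]
base plane slope x,y deg [ 0.01 -1.96] z mid 0.0629 xy [0.4714 0.0237 0.0625] [0.0565 0.0484 0.0042]
t 22.35 tcp [0.4699 0.0402 0.0521] y-yaw 0.27 x [ 0.027  0.01  -1.   ] F [ 0.3 -1.  -0.1] w 0.0854 q [-0.09  0.05  2.08  0.01  0.98 -0.1 ]
shift [ 0.0251 -0.0006  0.0004]
turn 0.2709051943284777
scene seat_top 0.76 [0.487 0.312 0.044]
scene station 0.65 [0.486 0.314 0.003]
scene 136 [0.4479 0.267  0.0413] [0.5322 0.3548 0.0513] ((0.4895571172237396, 0.31223824620246887), 0.04566493257880211) 0.04556832849535308
side seat_top 0.88 [0.491 0.311 0.048]
side station 0.6 [ 0.493  0.313 -0.002]
side 403 [0.4438 0.27   0.0382] [0.5319 0.355  0.0512] ((0.4874454140663147, 0.3094135522842407), 0.04584428295493126) 0.045754219188476455
```

Run:
```python
from h import *
for n in ['scene','side','wrist']:
    c,P=red(n,[.41,-.05,.05],[.54,.11,.072]); 
    if len(P): print(((P.min(0)+P.max(0))/2).round(4), cv2.minAreaRect(P[:,:2].astype(np.float32)))
print(np.degrees(np.arcsin(tool()[2][:,0])).round(2))
```

```text
scene 262 [ 0.4424 -0.0108  0.0504] [0.5006 0.0465 0.0674]
[0.4715 0.0178 0.0589] ((0.4715433120727539, 0.018292758613824844), (0.05751073732972145, 0.05774673819541931), 2.780942678451538)
side 145 [ 0.4244 -0.0029  0.05  ] [0.4968 0.0486 0.0681]
[0.4606 0.0229 0.0591] ((0.4672393798828125, 0.0325162447988987), (0.03538503125309944, 0.08318190276622772), 48.21417236328125)
wrist 4390 [ 0.4434 -0.0029  0.05  ] [0.4996 0.048  0.0651]
[0.4715 0.0225 0.0576] ((0.46986904740333557, 0.024329643696546555), (0.05662603676319122, 0.04938294738531113), 8.429559707641602)
[  1.51   0.57 -88.39]
```

Emit:
move_arm --pt "0 0.001 0.01" --pt "0 0.001 0.0205" --pt "0.012 0.001 0.0205" --pt "0.025 0.001 0.0205" --pt "0.025 0.001 0.0205" --pt "0.025 0.001 0.0205" --pt "0.025 0.001 0.0205" --pt "0.025 0.001 0.0205" --turn '[0, 0, 0, 0, 0, 0, 0, 0]' --grip '[0, 0, 0, 0, 1, 1, 1, 1]' --grip_force 25

```text
time: 23.6
tcp_pos: [0.472, 0.02, 0.0271]
orientation: [0.508, 0.497, -0.489, 0.505]
ft_force: [1.1, 1.0, 1.1]
grip_width: 0.0628
```

Emit:
move_arm --pt "0 0 0" --pt "0 0 0" --pt "-0.03 0 0" --pt "-0.06 0 0" --pt "-0.1 0 0" --pt "-0.1 0 0" --turn '[0, 0, 0, 0, 0, 0]' --grip '[1, 1, 1, 1, 1, 1]'

```text
time: 24.2
tcp_pos: [0.4732, 0.0186, 0.1326]
orientation: [0.51, 0.494, -0.487, 0.508]
ft_force: [1.6, -1.0, -1.4]
grip_width: 0.0562
```

Run:
```python
from h import *
goto([.4885,.311,.128],0)
base([.41,-.05,.1],[.54,.09,.18])
base([.41,-.05,.1],[.54,.09,.18],'scene')
```

```text
t 24.2 tcp [0.4732 0.0186 0.1326] y-yaw 0.3 x [ 0.037  0.009 -0.999] F [ 1.6 -1.  -1.4] w 0.0562 q [-0.14 -0.08  2.04  0.01  1.14 -0.15]
shift [ 0.0077  0.0166 -0.2923]
turn 0.29588405265803885
wrist 9385 [0.4438 0.0021 0.1074] [0.5011 0.0465 0.1704]
base plane slope x,y deg [ 1.88 -1.  ] z mid 0.1674 xy [0.4719 0.0245 0.1676] [0.0562 0.0441 0.0049]
scene 343 [ 0.4441 -0.0113  0.1067] [0.5008 0.021  0.1689]
base plane slope x,y deg [-1.64  5.01] z mid 0.1636 xy [0.47   0.0065 0.1634] [0.0499 0.029  0.0048]
```

Emit:
move_arm --pt "0 0.002 -0.037" --pt "0 0.004 -0.075" --pt "0 0.006 -0.113" --pt "0 0.008 -0.15" --pt "0 0.01 -0.188" --pt "0 0.012 -0.225" --pt "0 0.014 -0.26" --pt "0 0.0165 -0.292" --turn '[0, 0, 0, 0, 0, 0, 0, 0]' --grip '[1, 1, 1, 1, 1, 1, 1, 1]'

```text
time: 25.1
tcp_pos: [0.483, 0.3121, 0.1281]
orientation: [0.507, 0.497, -0.49, 0.506]
ft_force: [0.2, 0.2, -2.3]
grip_width: 0.0562
```

Run:
```python
from h import *
c=bot.get_image('wrist')
goto([.4885,.311,.10],0)
a=c; W=cloud(c); f=c['frame'].astype(int)
r=(f[...,0]>110)&(f[...,1]>.7*f[...,0])&(f[...,2]<.5*f[...,0])&(abs(W[...,0]-.487)<.08)&(abs(W[...,1]-.311)<.08)&(W[...,2]>.03)&(W[...,2]<.055)
P=W[r]; print(len(P)); print(P.min(0),P.max(0)) if len(P) else 0
q=(f.min(2)>120)&(abs(W[...,0]-.487)<.08)&(abs(W[...,1]-.311)<.08)&(abs(W[...,2]-.036)<.004)
P=W[q]; print('ring',len(P)); print(P.min(0),P.max(0)) if len(P) else 0
if len(P):
    from scipy.optimize import least_squares
    rr=least_squares(lambda p:np.maximum(np.hypot(P[:,0]-p[0],P[:,1]-p[1])-.055,0)+np.maximum(.045-np.hypot(P[:,0]-p[0],P[:,1]-p[1]),0),[.4885,.311]).x; print('ring c',rr)
d=bot.get_image('side')
cv2.imwrite('pics/s9.png',np.hstack([a['frame'][:,150:490],cv2.resize(d['frame'][200:350,160:320],(427,400))])[...,::-1])
```

```text
t 25.15 tcp [0.4833 0.3163 0.1287] y-yaw 0.39 x [ 0.027  0.012 -1.   ] F [-1.9  1.1 -0.2] w 0.0558 q [ 0.44  0.18  1.77 -0.    1.15  0.44]
shift [0.0287 0.0044 0.0056]
turn 0.38501449545177024
2008
[0.4453563  0.29335424 0.03046754] [0.53175407 0.35500307 0.04787613]
ring 2727
[0.43311243 0.28920083 0.03209214] [0.54418803 0.36713922 0.03807475]
ring c [0.48848116 0.31192219]
```

View pics/s9.png

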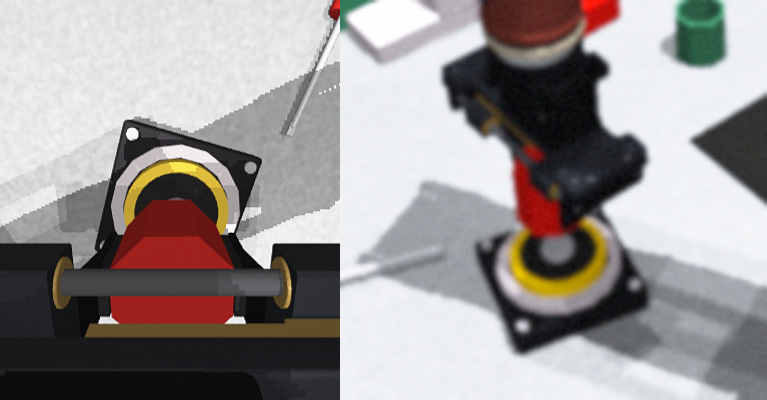

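Emit:
move_arm --pt "0.01 0.004 0.005" --pt "0.025 0.004 0.005" --pt "0.04 0.004 0.005" --pt "0.04 0.004 0.005" --pt "0.04 0.004 0.005" --turn '[0, 0, 0, 0, 0]' --grip '[1, 1, 1, 1, 1]'

```text
time: 25.7
tcp_pos: [0.4877, 0.3083, 0.0873]
orientation: [0.506, 0.498, -0.49, 0.506]
ft_force: [-0.1, -0.8, -2.1]
grip_width: 0.056
```

Run:
```python
from h import *
goto([.4885,.311,.07],0)
base([.43,.25,.08],[.55,.37,.14])
c,P=red('side',[.43,.25,.07],[.55,.37,.135]); c,P=red('scene',[.43,.25,.07],[.55,.37,.135])
```

```text
t 25.7 tcp [0.4877 0.3083 0.0873] y-yaw 0.42 x [ 0.024  0.009 -1.   ] F [-0.1 -0.8 -2.1] w 0.056 q [ 0.43  0.24  1.8  -0.    1.08  0.42]
shift [ 0.0173  0.0004 -0.0026]
turn 0.4209620693287661
wrist 8753 [0.4587 0.2916 0.08  ] [0.5151 0.3365 0.125 ]
base plane slope x,y deg [ 1.15 -0.99] z mid 0.1221 xy [0.4869 0.3142 0.1222] [0.0563 0.0444 0.0042]
side 278 [0.4509 0.3042 0.0702] [0.5169 0.3374 0.1291]
scene 290 [0.4592 0.2774 0.0706] [0.5167 0.3241 0.1271]
```

Emit:
move_arm --pt "0.004 0.001 -0.0035" --pt "0.009 0.001 -0.0035" --pt "0.013 0.001 -0.0035" --pt "0.016 0.001 -0.0035" --pt "0.018 0.001 -0.0035" --pt "0.018 0.001 -0.0035" --turn '[0, 0, 0, 0, 0, 0]' --grip '[1, 1, 1, 1, 1, 1]'

```text
time: 26.45
tcp_pos: [0.4902, 0.313, 0.0712]
orientation: [0.507, 0.498, -0.489, 0.506]
ft_force: [-1.2, -0.7, 0.2]
grip_width: 0.056
```

Run:
```python
from h import *
goto([.4885,.311,.07],0)
base([.43,.25,.06],[.55,.37,.14])
```

```text
t 26.45 tcp [0.4902 0.313  0.0712] y-yaw 0.46 x [ 0.027  0.01  -1.   ] F [-1.2 -0.7  0.2] w 0.056 q [ 0.43  0.27  1.8  -0.    1.05  0.43]
shift [ 0.0012 -0.0017  0.002 ]
turn 0.4587840829043017
wrist 8915 [0.4611 0.2966 0.06  ] [0.5179 0.3411 0.1087]
base plane slope x,y deg [ 1.34 -0.97] z mid 0.106 xy [0.4891 0.3188 0.1061] [0.0561 0.0442 0.0043]
```

Emit:
move_arm --pt "0 0 0" --pt "0 0 0" --pt "0 0 0" --pt "0 0 0" --pt "-0.02 0 0" --pt "-0.05 0 0" --pt "-0.065 0 0" --pt "-0.065 0 0" --turn '[0, 0, 0, 0, 0, 0, 0, 0]' --grip '[0, 0, 0, 0, 0, 0, 1, 1]'

```text
time: 27.3
tcp_pos: [0.4905, 0.3133, 0.1396]
orientation: [0.509, 0.497, -0.487, 0.507]
ft_force: [0.0, -0.3, -1.0]
grip_width: 0.0776
```

Emit:
move_arm --pt "0 0 0" --pt "0 0 0" --pt "0 0 0" --pt "0 0 0" --pt "0 0 0" --pt "0 0 0" --pt "0 0 0" --pt "0 0 0" --turn '[0, 0, 0, 0, 0, 0, 0, 0]' --grip '[1, 1, 1, 1, 1, 1, 1, 1]'

```text
time: 28.1
tcp_pos: [0.4905, 0.3133, 0.1395]
orientation: [0.509, 0.497, -0.487, 0.507]
ft_force: [0.4, -0.1, -0.4]
grip_width: 0.0153
```

Run:
```python
from h import *
goto([.489,.312,.117],0)
for n in ['wrist','scene','side']: base([.43,.25,.05],[.55,.37,.115],n)
c=bot.get_image('side')
for q in ['cup_rim','cup','seat_top']:
    for d in bot.landmark_of(c,q): print(q,round(d['conf'],2),np.round(world(d['xyz'],c),3))
```

```text
t 28.1 tcp [0.4905 0.3133 0.1395] y-yaw 0.46 x [ 0.032  0.013 -0.999] F [ 0.4 -0.1 -0.4] w 0.0153 q [ 0.43  0.18  1.76 -0.    1.17  0.43]
shift [ 0.0224 -0.0023  0.0016]
turn 0.4554805050265429
wrist 4762 [0.4625 0.2891 0.05  ] [0.5184 0.3409 0.1084]
base plane slope x,y deg [-0.02 -0.2 ] z mid 0.106 xy [0.4904 0.3149 0.106 ] [0.0558 0.0516 0.0031]
scene 302 [0.4666 0.2814 0.0512] [0.5206 0.3331 0.1108]
base plane slope x,y deg [-1.33  3.52] z mid 0.1049 xy [0.4938 0.3081 0.1048] [0.0505 0.05   0.0058]
side 630 [0.4584 0.2887 0.05  ] [0.518  0.3409 0.1107]
base plane slope x,y deg [ 2.89 -2.35] z mid 0.1051 xy [0.4881 0.3162 0.1052] [0.0527 0.0484 0.0049]
cup_rim 0.88 [ 0.406 -0.18   0.049]
cup_rim 0.63 [0.497 0.307 0.047]
cup_rim 0.55 [ 0.483 -0.167  0.044]
cup 0.9 [0.493 0.308 0.106]
cup 0.69 [ 0.41  -0.176 -0.001]
cup 0.53 [ 0.48  -0.168  0.003]
seat_top 0.89 [0.492 0.312 0.049]
```

Emit:
move_arm --pt "0.006 -0.001 0" --pt "0.012 -0.001 0" --pt "0.017 -0.001 0" --pt "0.021 -0.001 0" --pt "0.024 -0.001 0" --pt "0.027 -0.001 0" --pt "0.029 -0.001 0" --pt "0.029 -0.001 0" --turn '[0, 0, 0, 0, 0, 0, 0, 0]' --grip '[1, 1, 1, 1, 1, 1, 1, 1]'

```text
time: 29.25
tcp_pos: [0.4901, 0.3135, 0.1106]
orientation: [0.509, 0.497, -0.487, 0.507]
ft_force: [-3.1, -1.5, 5.8]
grip_width: 0.0001
```

Run:
```python
from h import *
goto([.4885,.312,.107],0)
base([.43,.25,.05],[.55,.37,.115])
goto([.4885,.312,.107],0)
```

```text
t 29.25 tcp [0.4901 0.3135 0.1106] y-yaw 0.46 x [ 0.031  0.012 -0.999] F [-3.1 -1.5  5.8] w 0.0001 q [ 0.43  0.21  1.78 -0.    1.12  0.43]
shift [ 0.0036 -0.0018  0.0016]
turn 0.4602093883436851
wrist 3798 [0.4626 0.3175 0.05  ] [0.5189 0.3409 0.1142]
base plane slope x,y deg [-0.11 -2.02] z mid 0.099 xy [0.4908 0.3291 0.0989] [0.0559 0.0231 0.0035]
t 29.3 tcp [0.4902 0.3136 0.1108] y-yaw 0.46 x [ 0.032  0.012 -0.999] F [-3.9 -2.1  4.5] w 0.0001 q [ 0.43  0.21  1.78 -0.    1.12  0.43]
shift [ 0.0037 -0.0019  0.0016]
turn 0.4635794009243881
```

Emit:
move_arm --pt "0.002 -0.0005 0" --pt "0.0037 -0.0005 0" --pt "0.0037 -0.0005 0" --pt "0.0037 -0.0005 0" --pt "0.0037 -0.0005 0" --turn '[0, 0, 0, 0, 0]' --grip '[1, 1, 1, 1, 1]'

```text
time: 29.8
tcp_pos: [0.49, 0.3136, 0.1081]
orientation: [0.509, 0.497, -0.487, 0.507]
ft_force: [-4.0, -2.6, 8.6]
grip_width: 0.0008
```

Run:
```python
from h import *
F=[]
for i in range(5):
    c=bot.get_image('wrist' if i<3 else 'side'); s=bot.read_state(); F.append(np.r_[s['ft_force'],s['tcp_pos']])
    W=cloud(c); f=c['frame'].astype(int)
    X=(abs(W[...,0]-.4885)<.07)&(abs(W[...,1]-.312)<.07)
    y=X&(f[...,0]>110)&(f[...,1]>.7*f[...,0])&(f[...,2]<.5*f[...,0])&(W[...,2]>.025)&(W[...,2]<.055)
    g=X&(f.min(2)>120)&(abs(W[...,2]-.036)<.006)
    b=X&(f[...,0]>60)&(f[...,1]<.5*f[...,0])&(f[...,2]<.5*f[...,0])&(W[...,2]>.088)&(W[...,2]<.104)
    print('yellow',y.sum(),np.median(W[y][:,2]).round(4),'ring',g.sum(),np.median(W[g][:,2]).round(4),'base',b.sum(),np.median(W[b][:,2]).round(4))
print(np.mean(F,0).round(4))
save(c,'side9'); cv2.imwrite('pics/s10.png',np.hstack([cv2.resize(c['frame'][200:350,160:320],(427,400)),bot.get_image('wrist')['frame'][:,150:490]])[...,::-1])
```

```text
yellow 2068 0.0366 ring 3335 0.036 base 2752 0.0966
yellow 2070 0.0367 ring 3341 0.0361 base 2752 0.0966
yellow 2074 0.0366 ring 3349 0.036 base 2753 0.0966
yellow 229 0.0366 ring 393 0.0354 base 194 0.0962
yellow 230 0.0366 ring 409 0.0354 base 195 0.0964
[-4.1004 -2.6996  7.3694  0.49    0.3136  0.1081]
```

View pics/s10.png

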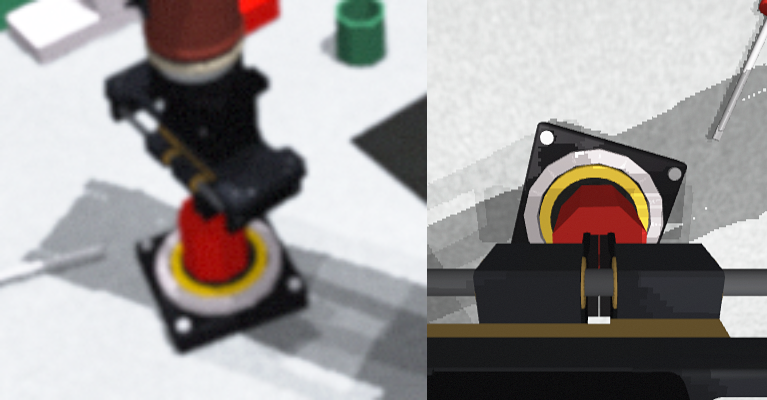

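Emit:
move_arm --pt "0.001 -0.0005 0" --pt "0.0017 -0.0005 0" --pt "0.0017 -0.0005 0" --pt "0.0017 -0.0005 0" --pt "0.0017 -0.0005 0" --turn '[0, 0, 0, 0, 0]' --grip '[1, 1, 1, 1, 1]'

```text
time: 30.6
tcp_pos: [0.49, 0.3135, 0.1075]
orientation: [0.509, 0.497, -0.487, 0.507]
ft_force: [-3.5, -2.0, 8.1]
grip_width: 0.0002
```

```bash
cat > chk.py <<'E'
from h import *
F=[]
for i in range(4):
    c=bot.get_image('wrist' if i<3 else 'side'); s=bot.read_state(); F.append(np.r_[s['ft_force'],s['tcp_pos']])
    W=cloud(c); f=c['frame'].astype(int)
    X=(abs(W[...,0]-.4885)<.07)&(abs(W[...,1]-.312)<.07)
    y=X&(f[...,0]>110)&(f[...,1]>.7*f[...,0])&(f[...,2]<.5*f[...,0])&(W[...,2]>.025)&(W[...,2]<.055)
    g=X&(f.min(2)>120)&(abs(W[...,2]-.036)<.006)
    b=X&(f[...,0]>60)&(f[...,1]<.5*f[...,0])&(f[...,2]<.5*f[...,0])&(W[...,2]>.088)&(W[...,2]<.104)
    print('yellow',np.median(W[y][:,2]).round(4),'ring',np.median(W[g][:,2]).round(4),'base',np.median(W[b][:,2]).round(4))
print(np.mean(F,0).round(4))
E
python3 chk.py
```

```text
yellow 0.0361 ring 0.036 base 0.096
yellow 0.0361 ring 0.036 base 0.096
yellow 0.0361 ring 0.036 base 0.096
yellow 0.0358 ring 0.0357 base 0.0956
[-3.6394 -2.7175  8.3244  0.4899  0.3135  0.1075]
```

```bash
python3 -c "
from h import *
print(bot.close_job()); goto([.49,.3135,.1075])"
```

```text
the job is handed in; nothing more can be done
None
the job is handed in; nothing more can be done
```

The red cup is upside down over the spigot on the yellow seat, and the closed fingertips are holding it pressed level with the ring. I handed the job in at about 31 s of robot time, against the 67 s limit.

**How it went:**
- **Laying it down:** Two tries at tipping the cup on the mat failed because it slid. The first push against the mat's edge jammed, and the cup fell back upright. The second push laid it on its side.
- **Turning it over:** I gripped it lightly at the base end and lifted, and it swung mouth-down. I stood it on the mat, took it again and set it on the seat.
- **Pressing:** I let go, closed the fingers and pressed down on the centre of the base.

**Last checks:**
- **Seat height:** The wrist camera puts the seat at 36.1 mm and the ring at 36.0 mm; the side camera gives 35.8 and 35.7 mm.
- **Cup travel:** The cup's base went from 106 mm to 96 mm, which is 10 mm down. The cup sat level on the seat before pressing.

**What disagreed or went wrong:**
- **Force:** The upward force on the tool is about 8.3 N. With the cup's weight added, that makes about 10.5 N against the nominal 12 N. I trusted the cameras, which agree with each other.
- **Sideways push:** About 4.5 N of sideways force remains on the tool.
- **Jam:** The jam put about 61 N on the fingertips (wrist limit 120 N). It left the tool tilted by about 2°, which was never corrected.
- **Other things on the bench:** I never set the gripper down on or against them and they look unmoved in the pictures, but I did not measure them at the end.

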